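Make up two sample kits on a lab bench

TASK

Make up two sample kits from the products standing on the bench. Long tray: the small jar in the middle compartment, the dropper bottle and the spray bottle in the two end compartments, either way round; short tray: the carton in one compartment and the bottle with the pointed nozzle in the other. Stand everything upright on the tray floor without dropping it, and leave the large screw-cap bottle, the large jar and the beaker standing where they are.

Things in the scene. Friction and masses are not known exactly. Their poses are not given: they have to be found in the camera images.
- dropper: Dropper bottle: small amber glass bottle, a straight cylinder 30 mm in diameter up to 50 mm height with a paper label, then a neck, a black collar and a black rubber bulb; 90 mm tall in all, about 60 g. Stands upright. Origin at the centre of its underside, z up along its axis.
- spray: Spray bottle: slim white cylinder 34 mm in diameter up to 64 mm height, then a stepped pump head 23 mm and 17 mm in diameter with a short side nozzle; 105 mm tall, about 70 g. Stands upright. Origin at the centre of its underside, z up along its axis.
- jar: Small cream jar: low white plain cylinder with a screw lid, 44 mm in diameter (the lid; the body below 27 mm height is 1 mm narrower), 46 mm tall, about 80 g. Stands upright. Origin at the centre of its underside, z up along its axis.
- carton: Carton: upright square box of brown card with a white paper band, 40 x 40 mm and 75 mm tall, about 60 g. Its sides face its own x and y axes. Origin at the centre of its underside, z up along its axis.
- squeeze: Nozzle bottle: amber bottle, a straight cylinder 42 mm in diameter up to 50 mm height with a paper label, then a shoulder, a white cap and a pointed white conical nozzle; 96 mm tall, about 80 g. Stands upright. Origin at the centre of its underside, z up along its axis.
- long_tray: Long kit tray, fixed to the bench: white, 196 x 68 mm, three equal compartments in a row along its x axis. Floor 4 mm thick, outer walls and dividers 4 mm thick, their tops 18 mm above the bench. Each compartment is 60 x 60 mm inside; their centres lie at x = -64, 0 and +64 mm. Origin at the centre of the underside, z up.
- short_tray: Short kit tray, fixed to the bench: white, 132 x 68 mm, two equal compartments in a row along its x axis. Floor 4 mm thick, outer walls and divider 4 mm thick, their tops 18 mm above the bench. Each compartment is 60 x 60 mm inside; their centres lie at x = -32 and +32 mm. Origin at the centre of the underside, z up.
- big_bottle: Large screw-cap bottle, not part of any kit: amber glass, 52 mm in diameter, 110 mm tall, with a flat black cap. Loose, leave it alone. Origin at the centre of its underside, z up along its axis.
- big_jar: Large jar, not part of any kit: low white jar with lid, 66 mm in diameter, 54 mm tall. Loose, leave it alone. Origin at the centre of its underside, z up along its axis.
- beaker: Glass beaker, empty, not part of any kit: open at the top, 58 mm in diameter at the rim, 72 mm tall. Loose, leave it alone. Origin at the centre of its underside, z up along its axis.

How it is judged:
By the outcome, as a careful person would: the job done as asked, in the order asked, and still so for the second after the job is handed in, with the robot touching nothing.
It also fails if it takes over 120 s, if anything falls off the work surface, if the arm or the gripper's body presses on something with over 40 N, if the wrist force passes 120 N, or if a joint passes its speed limit or range.

ROBOT

A 6-joint arm with a two-finger parallel gripper is mounted at the origin on the work surface. World frame = base frame: x ahead of the robot, y to its left, z up, the work surface at z = 0. Lengths are in m, angles in degrees, forces in N, time in s.
With the tool pointing down it reaches from about 0.35 to 0.875 m from the base axis. Payload 4.2 kg.
Tool frame: the origin (TCP) lies midway between the tips of the shut fingers; the grasp point (between the pads) lies 19 mm behind it; z points along the fingers, y is the line along which they close (so a half turn about z gives the same grasp; the last joint's range is limited). The gripper opens to 87 mm and grips with 3 to 60 N. Pads are 19 mm wide; open, the fingers measure 117 mm over their backs; the gripper's body (75 mm by 190 mm) begins 51 mm behind the grasp point.
Start: joints at [14.817, 22.042, 0.453, 0, -68.411, -14.817], TCP at [0.625, 0, 0.223] pointing down, gripper open.
Joint ranges: [-179.83, 179.83], [-69.29, 118.12], [-61.27, 80.66], [-181.25, 117.63], [-171.15, -9.14], [-177.46, 177.46]. Speed limits (degrees/s): [159.86, 159.86, 180, 180, 180, 180].

INTERFACE

Orientations are given as [roll, pitch, yaw] about the fixed x, y, z axes, in that order (R = Rz(yaw) Ry(pitch) Rx(roll)).
In Python, from workcell import env gives the robot as it stands. The module is installed in compiled form; this text tells all that it offers. Calls block until the motion is done:
- env.goto(position, orientation): joint-space move of the TCP to a pose.
- env.move_straight(position, rotation=None, rate=0.15, force_limit=None): straight line of the TCP; rotation=None keeps the orientation; rate is the mean speed in m/s. With force_limit (N) it stops when the force on the tool has changed by that much, and returns True; else False.
- env.set_joints(angles): joint-space move.
- env.gripper_to(opening, grasp_force=None): opening from 0.0 (shut) to 1.0 (fully open); grasp_force is the grip in N (None keeps the last); returns when the fingers have stopped.
- env.dwell(seconds).
- env.inverse_kinematics(position, orientation): joint angles nearest the present ones, or None.
- env.read_state(): the state.
- env.grab_frame(name): name is "scene" or "side" or "wrist"; returns a dict with "image" (400x640x3 uint8, blue, green, red), "fx", "fy", "cx", "cy" (pixels), "position" and "orientation" of the camera in the world. Camera axes: x right, y up, looking along -z (the intrinsics and any distortion apply to the point x, -y, -z); pixel columns grow to the right and rows downward; lengths in m; the calibration is good to about 2 mm. A picture is of the moment at which its call begins. There is no depth.
A pose or a line that the arm cannot do raises env.Unreachable and nothing moves.
- env.close_job(): hands the job in; it is judged then, once.
Trained networks look in a picture, given as the dict that the camera call returned (one of the last four; its "shot" number tells which), for a name from the list of things; names that differ only in an ending like _2 or _b are one class to them, and where a whole thing is asked for, a point or a joint stands for the part that bears it (a point fixed in the world has none). Each returns a list of dicts, best first, with "score" (0 to 1); they miss things now and then, are a little off and sometimes report something else, mostly with a low value. They report only what shows in the picture. A call takes as long as a camera call.
- env.search_frame(picture, thing): "xyz" ([x, y, z] in m, in world coordinates, good to about 4 mm: the middle of the surface that is visible of it).
- env.trace(picture, thing): "mask" (400x640 bool, what is visible of it).
The state is a dict: "clock": time; "joint_positions": joint angles; "qvel": joint speeds; "joint_torque": joint torques, N m; "position": TCP position; "tool_rot": TCP orientation; "force": force on the tool from outside, world axes, zero at the start; "wrist_torque": the same for the moment, N m; "opening": opening from 0.0 (shut) to 1.0 (fully open); "finger_force": force on a finger pad.
Only numpy, scipy, OpenCV 4.12 (cv2) and the standard library are available. Lean on these libraries where they do the work, as an engineer would, in place of code of your own. Each camera call takes 0.05 s, during which the arm holds its last target. There are 200 camera calls.

## Working session

There is one attempt and no reset: what is moved stays moved. The work goes in short steps, each a Python script; the robot and the scene stay as the last script left them, time stands still between calls to the robot, and variables do not carry over. Pictures are saved under pics/ and viewed, at most 14 in all, crops included, and the job is handed in when it is done.

```bash
mkdir -p pics
cat > h.py <<'E'
import numpy as np, cv2
from workcell import env
from scipy.spatial.transform import Rotation as R
names="dropper spray jar carton squeeze long_tray short_tray big_bottle big_jar beaker".split()
def pose(f): return np.array(f["position"]), R.from_euler("xyz",f["orientation"],degrees=True).as_matrix()
def ray(f,u,v,z):
    p,M=pose(f); d=M@np.array([(u-f["cx"])/f["fx"],-(v-f["cy"])/f["fy"],-1]); return p+d*(z-p[2])/d[2]
def proj(f,P):
    p,M=pose(f); q=(np.atleast_2d(P)-p)@M; return np.c_[f["cx"]+f["fx"]*q[:,0]/-q[:,2], f["cy"]+f["fy"]*q[:,1]/q[:,2]]
E
python3 - <<'E'
from h import *
ims=[]
for c in ["scene","side"]:
    f=env.grab_frame(c); im=f["image"].copy(); print(c,{k:v for k,v in f.items() if k!="image"})
    for n in names:
        s=env.search_frame(f,n); t=env.trace(f,n)
        print(n,[(np.round(d["xyz"],3).tolist(),round(d["score"],2)) for d in s[:3]],[(round(d["score"],2),cv2.boundingRect(d["mask"].astype(np.uint8))) for d in t[:2]])
        if t: cv2.drawContours(im,cv2.findContours(t[0]["mask"].astype(np.uint8),0,2)[0],-1,(0,0,255),1)
    cv2.imwrite(f"pics/{c}0.png",im)
E
```

```text
scene {'fx': 399.6260124598771, 'fy': 399.6260124598771, 'cx': 314.13123460982604, 'cy': 193.58075512408274, 'position': array([ 1.06124862, -0.42920647,  0.61553387]), 'orientation': array([48.41078972,  0.59799752, 47.69166842]), 'shot': 1}
dropper [([0.445, 0.117, 0.044], 0.9)] [(0.66, (308, 127, 13, 34))]
spray [([0.448, 0.118, 0.042], 0.62), ([0.694, -0.018, 0.062], 0.59)] [(0.96, (339, 196, 19, 46))]
jar [([0.578, 0.06, 0.041], 0.77)] [(0.76, (325, 170, 19, 28)), (0.66, (275, 183, 27, 43))]
carton [([0.586, -0.071, 0.051], 0.66)] [(0.87, (275, 183, 28, 43))]
squeeze [([0.688, -0.123, 0.049], 0.81), ([0.684, 0.105, 0.05], 0.17)] [(0.84, (294, 226, 23, 44))]
long_tray [([0.529, 0.288, 0.006], 0.63)] [(0.89, (339, 129, 78, 33))]
short_tray [([0.513, -0.28, 0.001], 0.98)] [(0.9, (161, 224, 51, 63))]
big_bottle [([0.459, -0.011, 0.064], 0.61)] [(0.79, (264, 138, 23, 48))]
big_jar [([0.68, 0.104, 0.049], 0.66), ([0.516, -0.282, 0.003], 0.56)] [(0.57, (161, 225, 50, 62))]
beaker [([0.479, -0.121, 0.05], 0.93)] [(0.84, (223, 173, 27, 40))]
side {'fx': 492.06073785623533, 'fy': 492.0607
[... 307 characters left out ...]
] [(0.71, (360, 155, 19, 46))]
jar [([0.56, 0.059, 0.04], 0.57)] [(0.69, (294, 169, 21, 28)), (0.45, (207, 123, 79, 48))]
carton [([0.556, -0.077, 0.058], 0.7)] [(0.94, (315, 193, 27, 43))]
squeeze [([0.668, -0.128, 0.05], 0.95)] [(0.86, (380, 193, 23, 43))]
long_tray [([0.508, 0.284, 0.006], 0.7)] [(0.61, (207, 123, 78, 47))]
short_tray [([0.508, -0.277, 0.009], 0.59)] [(0.94, (314, 293, 86, 50)), (0.5, (322, 140, 28, 34))]
big_bottle [([0.44, -0.015, 0.064], 0.92)] [(0.86, (245, 181, 29, 56))]
big_jar [([0.666, 0.103, 0.046], 0.59)] [(0.92, (321, 139, 29, 35))]
beaker [([0.457, -0.126, 0.049], 0.8), ([0.665, 0.101, 0.049], 0.52), ([0.511, -0.278, 0.005], 0.37)] [(0.71, (274, 227, 32, 47))]
```

View pics/scene0.png

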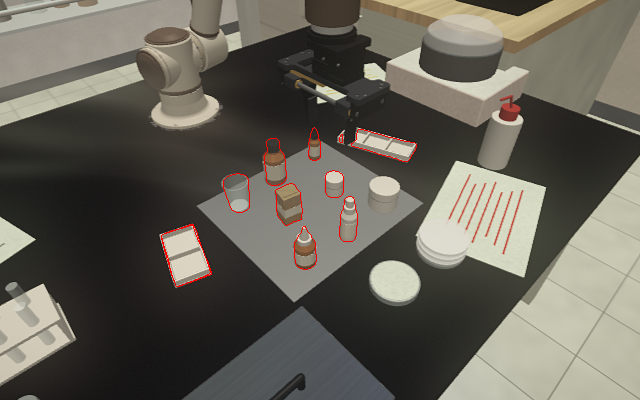

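View pics/side0.png

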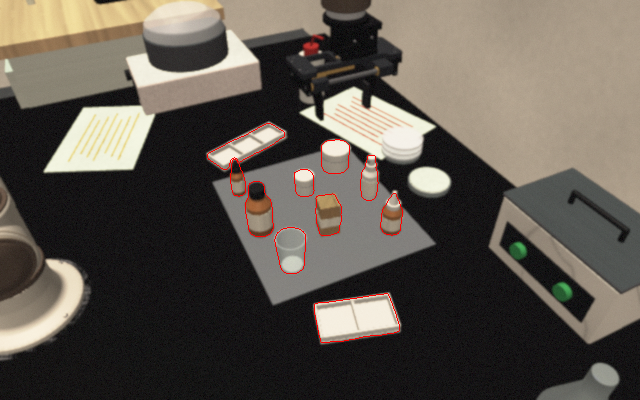

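The red mask outlines fit in both views. The five products, the three items to leave, the short tray (185,255 in scene) and the long tray (378,145 in scene) are all identified. The long-tray mask in scene is partly cut at its left end (340,138). Next I fit poses to the silhouettes, joining both views with the wrist view.

```bash
cat >> h.py <<'E'
from scipy.optimize import minimize
cyl={"dropper":[(0,15),(50,15),(56,9),(66,9),(68,8),(85,6),(90,3)],"spray":[(0,17),(64,17),(66,11.5),(80,11.5),(82,8.5),(105,8.5)],"jar":[(0,21.5),(27,21.5),(27,22),(46,22)],
"squeeze":[(0,21),(50,21),(60,12),(70,12),(72,8),(96,2)],"big_bottle":[(0,26),(75,26),(88,14),(110,16)],"big_jar":[(0,33),(54,33)],"beaker":[(0,27),(72,29)]}
box={"carton":(40,40,75),"long_tray":(196,68,18),"short_tray":(132,68,18)}
def slices(n):
    if n in box:
        a,b,h=box[n]; c=np.array([[a,b],[a,-b],[-a,-b],[-a,b]])/2
        return [np.c_[c,np.full(4,z)]/1e3 for z in (0,h)]
    t=np.linspace(0,2*np.pi,40); return [np.c_[r*np.cos(t),r*np.sin(t),0*t+z]/1e3 for z,r in cyl[n]]
S=4
def render(f,n,x,y,yaw=0,z=0):
    im=np.zeros((400*S,640*S),np.uint8); c,s=np.cos(yaw),np.sin(yaw); M=np.array([[c,s,0],[-s,c,0],[0,0,1]])
    q=[proj(f,k@M+[x,y,z]) for k in slices(n)]
    for a,b in zip(q,q[1:]):
        h=cv2.convexHull(np.vstack([a,b]).astype(np.float32))
        cv2.fillConvexPoly(im,np.round(((h+.5)*S-.5)*16).astype(np.int32),255,shift=4)
    return cv2.resize(im,(640,400),interpolation=cv2.INTER_AREA)/255.
def fit(views,n,x0,z=0):
    """views: [(frame,mask)]; returns pose and per-view IoU"""
    def ious(p):
        o=[]
        for f,m in views:
            r=render(f,n,p[0],p[1],p[2] if len(p)>2 else 0,z); o.append(np.minimum(r,m).sum()/np.maximum(r,m).sum())
        return o
    best=None
    for yaw in ([None] if n in cyl else np.radians(np.arange(-45,45,15) if n=="carton" else np.arange(0,180,15))):
        p0=np.r_[x0,[] if yaw is None else yaw]
        sx=np.vstack([p0]+[p0+d for d in np.diag([.01,.01,.1])[:len(p0),:len(p0)]])
        r=minimize(lambda p:-sum(ious(p)),p0,method="Nelder-Mead",options=dict(initial_simplex=sx,xatol=2e-4,fatol=1e-4,maxiter=70))
        if best is None or r.fun<best.fun: best=r
    return best.x,ious(best.x)
E
cat > m.py <<'E'
from h import *
V={n:[] for n in names}; X={n:[] for n in names}
for c in ["scene","side","wrist"]:
    f=env.grab_frame(c)
    if c=="wrist": print({k:v for k,v in f.items() if k!="image"}); im=f["image"].copy()
    for n in names:
        s=env.search_frame(f,n); t=env.trace(f,n)
        if s and c!="wrist": X[n].append(s[0]["xyz"][:2])
        if t:
            m=t[0]["mask"]; b=cv2.boundingRect(m.astype(np.uint8))
            edge=b[0]<2 or b[1]<2 or b[0]+b[2]>638 or b[1]+b[3]>398
            print(c,n,round(t[0]["score"],2),b,"EDGE" if edge else "")
            if c=="wrist": cv2.drawContours(im,cv2.findContours(m.astype(np.uint8),0,2)[0],-1,(0,0,255),1)
            if t[0]["score"]>.5 and not edge: V[n].append((f,m,c))
cv2.imwrite("pics/wrist0.png",im)
for n in names:
    x0=np.median(X[n],axis=0)
    for vs in [V[n]]+[[v] for v in V[n]]:
        p,i=fit([v[:2] for v in vs],n,x0)
        print(n,[v[2] for v in vs],np.round(p[:2],4),np.round(np.degrees(p[2:]),1),np.round(i,2),flush=True)
E
time python3 m.py
```

```text
scene dropper 0.6 (309, 128, 13, 31) 
scene spray 0.57 (340, 196, 18, 46) 
scene jar 0.72 (325, 172, 19, 26) 
scene carton 0.94 (276, 185, 26, 40) 
scene squeeze 0.61 (294, 227, 23, 44) 
scene long_tray 0.67 (338, 128, 79, 34) 
scene short_tray 0.66 (161, 224, 51, 64) 
scene big_bottle 0.6 (263, 138, 24, 47) 
scene big_jar 0.93 (368, 176, 32, 38) 
scene beaker 0.56 (222, 172, 28, 42) 
side dropper 0.84 (230, 159, 16, 38) 
side spray 0.84 (361, 155, 17, 45) 
side jar 0.83 (294, 169, 20, 28) 
side squeeze 0.7 (380, 191, 23, 45) 
side long_tray 0.76 (207, 123, 79, 48) 
side short_tray 0.81 (314, 293, 87, 51) 
side big_bottle 0.66 (244, 181, 31, 56) 
side big_jar 0.98 (320, 140, 31, 35) 
side beaker 0.79 (274, 227, 32, 47) 
{'fx': 302.7214624447653, 'fy': 302.7214624447653, 'cx': 315.07891760408097, 'cy': 199.48294630249998, 'position': array([ 0.62569141, -0.07445119,  0.38497801]), 'orientation': array([-1.54301565e+01, -5.92876249e-03, -1.79978602e+02]), 'shot': 5}
wrist dropper 0.6 (446, 257, 9, 2) 
wrist spray 0.77 (239, 156, 39, 40) 
wrist jar 0.56 (340, 211, 37, 43) 
wrist squeeze
[... 1335 characters left out ...]
.5087 -0.2807] [164.5] [0.98]
big_bottle ['scene', 'side', 'wrist'] [ 0.4427 -0.0018] [] [0.88 0.94 0.92]
big_bottle ['scene'] [0.4394 0.0027] [] [0.92]
big_bottle ['side'] [ 0.4425 -0.0016] [] [0.94]
big_bottle ['wrist'] [ 0.4435 -0.0036] [] [0.95]
big_jar ['scene', 'side', 'wrist'] [0.6733 0.1207] [] [0.95 0.94 0.43]
big_jar ['scene'] [0.6729 0.122 ] [] [0.96]
big_jar ['side'] [0.6727 0.1198] [] [0.95]
big_jar ['wrist'] [0.6734 0.1194] [] [0.44]
beaker ['scene', 'side', 'wrist'] [ 0.461  -0.1201] [] [0.88 0.88 0.88]
beaker ['scene'] [ 0.4579 -0.1164] [] [0.93]
beaker ['side'] [ 0.4622 -0.1165] [] [0.89]
beaker ['wrist'] [ 0.4615 -0.1215] [] [0.9]
real	1m37.776s
user	2m10.447s
sys	1m25.501s
```

View pics/wrist0.png

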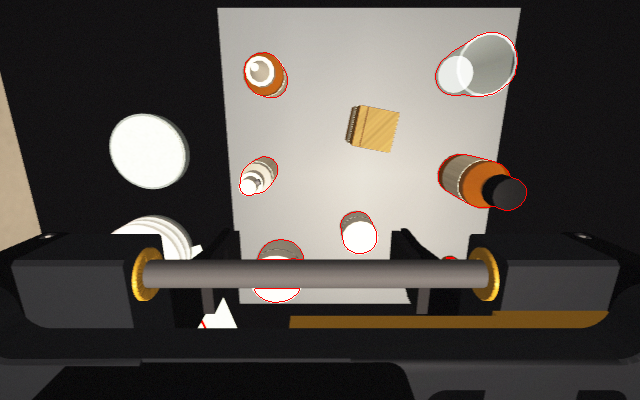

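The wrist view shows the nozzle bottle (265,75), spray (258,177), jar (358,232), carton (373,128), beaker (477,65), large bottle (482,182) and large jar (278,270), which agrees with the fits. Wrist and side agree to about 2 mm; scene is 3–5 mm off in y, so I leave it out. The spray fit only needs a better starting point, so I redo it and then place the jar.

```bash
cat >> h.py <<'E'
LT=(.512,.281,20.4); ST=(.5088,-.2805,-15.4); Z=.2
def slot(t,dx): a=np.radians(t[2]); return t[0]+dx*np.cos(a),t[1]+dx*np.sin(a)
def down(yaw):
    return [180,0,yaw]
def pick(xy,g,w,yaw,force=20):
    z=g-.019
    env.gripper_to(min(1,(w+.026)/.087)); env.goto([*xy,Z],down(yaw))
    env.move_straight([*xy,z+.05],rate=.25)
    hit=env.move_straight([*xy,z],rate=.08,force_limit=6)
    env.gripper_to(0,force); s=env.read_state()
    print("pick",hit,"z",round(s["position"][2],4),"width mm",round(s["opening"]*87,1),"F",s["finger_force"],"t",s["clock"])
    env.move_straight([*xy,Z],rate=.2)
def place(xy,g,w,yaw):
    z=g-.019+.004
    env.goto([*xy,Z],down(yaw)); s=env.read_state(); print("hold mm",round(s["opening"]*87,1))
    env.move_straight([*xy,z+.02],rate=.2)
    hit=env.move_straight([*xy,z-.002],rate=.025,force_limit=3)
    s=env.read_state(); print("place",hit,"dz mm",round((s["position"][2]-z)*1e3,1),"force",np.round(s["force"],1))
    env.gripper_to(min(1,(w+.024)/.087)); env.move_straight([*xy,Z],rate=.2); print("t",env.read_state()["clock"])
E
python3 - <<'E'
from h import *
print(env.read_state()["tool_rot"],env.read_state()["clock"])
V=[]
for c in ["side","wrist"]:
    f=env.grab_frame(c); V.append((f,env.trace(f,"spray")[0]["mask"]))
for vs in (V,V[:1],V[1:]): print("spray",fit(vs,"spray",[.687,-.01]))
f,m=V[0]; t=env.trace(f,"carton")
if t: print("carton",fit([(f,t[0]["mask"])],"carton",[.565,-.06]))
g=.036
for xy,y in [((.5715,.067),20.4),(slot(LT,0),20.4)]: print(env.inverse_kinematics([*xy,Z],down(y)))
pick((.5715,.067),g,.044,20.4); place(slot(LT,0),g,.044,20.4)
im=np.hstack([env.grab_frame("side")["image"][90:210,180:340],env.grab_frame("scene")["image"][90:210,300:460]])
cv2.imwrite("pics/jar.png",cv2.resize(im,None,fx=2.5,fy=2.5))
E
```

```text
[ 1.79996652e+02 -1.61816506e-03 -9.00014593e+01] 5.25
spray (array([ 0.68951114, -0.00900967]), [np.float64(0.8290388746616824), np.float64(0.9469311659334905)])
spray (array([ 0.69127367, -0.00431309]), [np.float64(0.8565439717057547)])
spray (array([ 0.69001473, -0.00901571]), [np.float64(0.9533225706177866)])
carton (array([ 0.56462545, -0.06029775, -0.24520733]), [np.float64(0.9382560057945354)])
[ 2.28103309e+01  1.82138209e+01 -8.67059438e+00  2.54444375e-14
 -6.31155847e+01  8.75896691e+01]
[ 4.46384436e+01  1.90353395e+01 -7.45580700e+00  2.54444375e-14
 -6.35088535e+01  6.57615564e+01]
pick False z 0.0173 width mm 43.2 F 19.99969158321619 t 9.7583
hold mm 43.3
place True dz mm 0.2 force [-0.4 -0.2  4. ]
t 15.1917
```

View pics/jar.png

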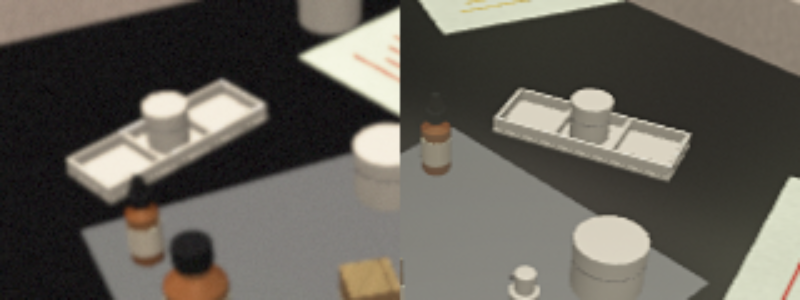

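The jar stands upright in the middle compartment (crop: 165,120 and 592,115). Next I place the dropper and the spray.

Run:
```python
from h import *
g=.044
pick((.439,.1275),g,.030,-69.6); place(slot(LT,-.064),g,.030,20.4)
g=.058
pick((.6895,-.0085),g,.034,20.4); place(slot(LT,.064),g,.034,20.4)
im=np.hstack([env.grab_frame("side")["image"][90:210,180:340],env.grab_frame("scene")["image"][90:210,300:460]])
cv2.imwrite("pics/long.png",cv2.resize(im,None,fx=2.5,fy=2.5))
```

```text
pick False z 0.0252 width mm 29.2 F 20.000649685389362 t 19.15
hold mm 29.4
place True dz mm 0.2 force [-0.7 -0.6  3.5]
t 24.8333
pick False z 0.0392 width mm 33.1 F 19.942863751580262 t 28.5667
hold mm 33.5
place True dz mm 0.1 force [-0.2  0.4  3.4]
t 34.0417
```

View pics/long.png

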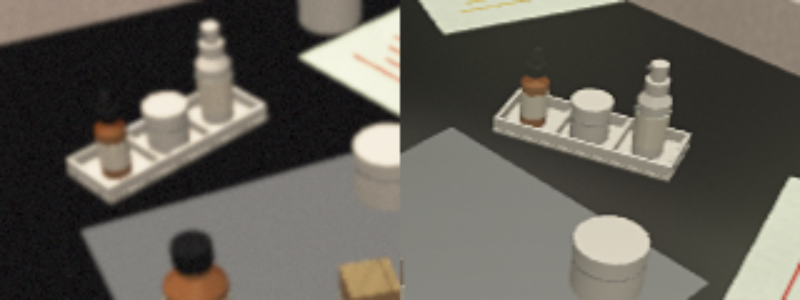

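All three stand upright in the long tray (dropper 113,150; jar 165,120; spray 214,90). Now I place the carton and the nozzle bottle in the short tray.

Run:
```python
from h import *
g=.050
pick((.5645,-.061),g,.040,-15); place(slot(ST,-.032),g,.040,-15.2)
g=.0475
pick((.679,-.116),g,.042,-15.4); place(slot(ST,.032),g,.042,-15.4)
a=env.grab_frame("side")["image"]; b=env.grab_frame("scene")["image"]
cv2.imwrite("pics/short.png",np.vstack([np.hstack([cv2.resize(a[260:360,290:420],None,fx=3,fy=3),cv2.resize(b[190:290,120:250],None,fx=3,fy=3)]),cv2.resize(b[100:300,140:450],(780,280))]))
```

```text
pick False z 0.0312 width mm 40.6 F 19.456932248211842 t 37.9667
hold mm 40.7
place True dz mm 0.2 force [-0.1 -0.8  3.6]
t 43.1833
pick False z 0.0288 width mm 41.3 F 20.0001412112033 t 46.5667
hold mm 41.4
place True dz mm 0.3 force [-0.2  0.6  4. ]
t 51.825
```

View pics/short.png

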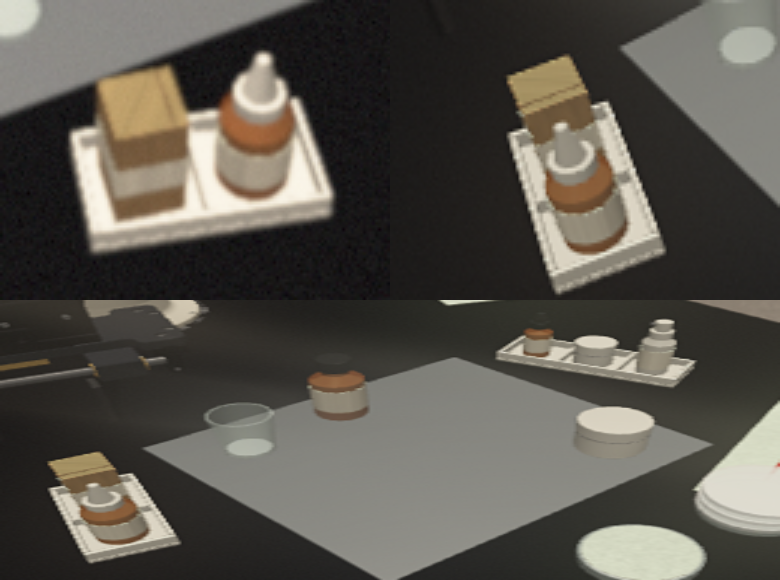

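The carton (145,140) and the nozzle bottle (255,125) stand upright in the two short-tray compartments. The beaker, large bottle and large jar stand untouched, and the gripper is clear.

```bash
python3 -c "
from workcell import env
print(env.close_job())"
```

```text
the job is handed in; nothing more can be done
None
```

Both kits are made up and the job is handed in: the jar (middle), dropper and spray (ends) stand upright in the long tray, the carton and nozzle bottle in the short tray, and the last picture shows the large bottle, large jar and beaker still standing where they were, at 52 s on the clock.

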